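# Stand the weighted bob heavy end down in the sara cup

## Task

Take the short beech barrel by the two brass caps of its cross pin and lift it off its cradle so that it swings freely and its hidden heavy end drops and shows itself. Then stand it, heavy end down, on the floor of the open wooden sara cup, gently rather than dropping it, and let go. Leave the navy ball and the brass plug where they are.

Things in the scene. Friction and masses are not known exactly. Their poses are not given: they have to be found in the camera images.
- bob: Beech barrel 80 mm long, 24 mm thick, navy bands, lying level on a fixed dark cradle, axis 40 mm up. A weight is hidden in one end; both look alike. A cross pin through its middle has brass caps (18 mm wide, outer faces 45 mm apart; finger room beside them to 10 mm up). Lifted 60 mm by them it swings upright in 1 s, 40 mm above and below the pin. Origin: its centre. x: barrel axis; y: pin axis.
- sara: Open round cup of light beech, mouth up, fixed on a dark square steel plate 84 mm wide. 70 mm across the rim, rim 26 mm above the cart top; flat inner floor 50 mm across, 12 mm above the cart top, so a bob standing in it has its pin 52 mm up. Origin: centre of the plate's underside, on the cup's axis; z up.
- tama: Bystander: a matte navy ball 60 mm in diameter with a small flat at its foot, standing loose on the cart top; leave alone. Origin: centre of its underside.
- plug: Bystander: a brass threaded plug, head up, 28 mm in diameter and 28 mm high, standing loose; leave alone. Origin: centre of its underside.
Not all that is in view belongs to the job. Leave any orange look-alike of the sara alone. Leave any orange look-alike of the bob alone.

How it is judged:
By the outcome, as a careful person would: the job done as asked, in the order asked, and still so for the second after the job is handed in, with the robot touching nothing.
It also fails if it takes over 48 s, if anything falls off the work surface, if the arm or the gripper's body presses on something with over 40 N, if the wrist force passes 120 N, or if a joint passes its speed limit or range.

## Robot

A 6-joint arm with a two-finger parallel gripper is mounted at the origin on the work surface. World frame = base frame: x ahead of the robot, y to its left, z up, the work surface at z = 0. Lengths are in mm, angles in rad, forces in N, time in s.
With the tool pointing down it reaches from about 350 to 875 mm from the base axis. Payload 4.2 kg.
Tool frame: the origin (TCP) lies midway between the tips of the shut fingers; the grasp point (between the pads) lies 19 mm behind it; z points along the fingers, y is the direction in which the jaws open and shut (so a half turn about z gives the same grasp; the last joint's range is limited). The gripper opens to 85 mm and grips with 20 to 120 N. Pads are 22 mm wide; open, the fingers measure 114 mm over their backs; the gripper's body (76 mm by 85 mm) begins 54 mm behind the grasp point. The pads swing forward as they close: fully open they stand 13 mm farther back than shut.
Start: joints at [1.362, 0.385, 0.008, 0, -1.194, -0.259], TCP at [281.794, 557.845, 210.312] pointing down, gripper open.
Joint ranges: [-3.14, 3.14], [-1.21, 2.06], [-1.07, 1.41], [-3.16, 2.05], [-2.99, -0.16], [-3.1, 3.1]. Speed limits (rad/s): [2.79, 2.79, 3.14, 3.14, 3.14, 3.14].

## Interface

Orientations are given as a unit quaternion [x, y, z, w].
In Python, from bench import arm gives the robot as it stands. The module is installed in compiled form; this text tells all that it offers.
- The arm moves only by the tool drive_tool, never from a script. Its argument "moves" is a list that holds one entry, the list of rows, each a list of 7 numbers: the opening, from 0 (shut) to 1 (fully open), then the shift along the tool's x, y, z in m, then the turn, a rotation vector about the tool's x, y, z in rad. In form: [[[hand, dx, dy, dz, wx, wy, wz], ...]]. A call has 1 to 20 rows; each row shifts and turns the pose as measured when the row begins, along the tool's axes as they then stand; what a row does not reach is not made up. A row lasts 1/10 s, in which the tool goes at most 50 mm and 8.59 degrees, less where a joint would pass 70% of its speed; a pose out of reach is approached as far as the arm can. A call with a gripper value outside its range is refused whole. The fingers move at their own pace and stop on an object; the grip force is fixed at half the most. Time passes only in rows, so rows that do not move let the fingers close. It gives the time, the measured TCP pose, the force and the opening at its end, in the units of the state.
- arm.read_state(): the state, without advancing time (a new reading comes with each control period).
- arm.get_image(name): name is "side" or "top"; returns (picture, depth): 420x560x3 uint8, red, green, blue; 420x560 float32, mm along the optical axis (not along the pixel's ray), 0 where there is no reading.
- arm.camera_params(name): a dict with "fov_y" (degrees; the focal length in pixels is half the picture's height over the tangent of half this angle, whatever the lens; pixels are square), "cx", "cy" (the principal point, pixels), "k1" (the pictures are not rectified: a ray, as slopes to the right and down, at radius r is drawn at 1 + k1 r^2 times it, then the intrinsics apply), "world_from_camera" (4x4, takes a point from camera to world coordinates). Camera axes: x right, y down, z forward; pixel columns grow to the right and rows downward; lengths in mm; the calibration is good to about 2 mm. A picture is of the moment at which its call begins. camera_params takes no time and is no camera call.
- arm.job_done(): hands the job in, once; it reports no verdict.
The state is a dict: "clock": time; "joints": joint angles; "joint_vel": joint speeds; "joint_efforts": joint torques, N m; "position": TCP position; "ee_rot": TCP orientation; "contact_force": force on the tool from outside, world axes, zero at the start; "wrist_torque": the same for the moment, N m; "gripper_width": finger opening in mm.
Only numpy, scipy, OpenCV 4.12 (cv2) and the standard library are available. Lean on these libraries where they do the work, as an engineer would, in place of code of your own. Each camera call takes 0.05 s, during which the arm holds its last target.

## Working session

There is one attempt and no reset: what is moved stays moved. The work goes in short steps, Python scripts to look and compute and a tool call to move; the robot and the scene stay as the last step left them, time stands still between calls to the robot, and variables do not carry over. Pictures are saved under pics/ and viewed, and the job is handed in when it is done.

Besides the shell and the picture viewer there is one more tool, called after "Request:" as name(argument=value, ...) on one line, values as JSON. drive_tool: Moves the arm, as the interface text tells. Its arguments: {"type":"object","properties":{"moves":{"type":"array","items":{"type":"array","items":{"type":"array","items":{"type":"number"}}}}},"required":["moves"]}

```bash
mkdir -p pics
cat > h.py <<'E'
import numpy as np, cv2
from bench import arm
def snap(n,tag):
    im,d=arm.get_image(n); cv2.imwrite(f'pics/{tag}.png',im[:,:,::-1]); np.savez(f'pics/{tag}.npz',im=im,d=d); return im,d
def K(n):
    p=arm.camera_params(n); f=210/np.tan(np.radians(p['fov_y'])/2); return p,f
def ray(n,u,v):
    p,f=K(n); C=np.array([[f,0,p['cx']],[0,f,p['cy']],[0,0,1]],float)
    x,y=(u-p['cx'])/f,(v-p['cy'])/f
    a,b=x,y
    for _ in range(50):
        s=1+p['k1']*(a*a+b*b); a,b=x/s,y/s
    T=np.array(p['world_from_camera']); return T[:3,3],T[:3,:3]@np.array([a,b,1.])
def onz(n,u,v,z):
    o,r=ray(n,u,v); return o+r*(z-o[2])/r[2]
def bydepth(n,u,v,d):
    o,r=ray(n,u,v); return o+r*d
def proj(n,P):
    p,f=K(n); T=np.linalg.inv(np.array(p['world_from_camera'])); c=T[:3,:3]@np.array(P)+T[:3,3]
    a,b=c[:2]/c[2]; s=1+p['k1']*(a*a+b*b); return np.array([p['cx']+f*a*s,p['cy']+f*b*s])
E
python3 - <<'E'
from h import *
for n in('side','top'):
    snap(n,n+'0'); print(arm.camera_params(n))
print(arm.read_state())
E
```

```text
{'fov_y': 50.08058787992063, 'cx': 271.8460302446304, 'cy': 212.86651089661277, 'k1': 0.03513163467410767, 'world_from_camera': array([[-9.46143390e-01, -1.96813615e-01,  2.57054637e-01,
         3.57007476e+02],
       [-3.23173611e-01,  5.26890851e-01, -7.86094681e-01,
         5.26640549e+02],
       [ 1.92743999e-02, -8.26831562e-01, -5.62119263e-01,
         4.22981687e+02],
       [ 0.00000000e+00,  0.00000000e+00,  0.00000000e+00,
         1.00000000e+00]])}
{'fov_y': 48.946309205213566, 'cx': 275.77100911785635, 'cy': 205.46192095656042, 'k1': -0.1553129258804988, 'world_from_camera': array([[ 2.61702041e-02, -9.97563460e-01,  6.46704232e-02,
         4.78590990e+02],
       [-9.99568188e-01, -2.69778028e-02, -1.16462331e-02,
         1.31780389e+01],
       [ 1.33625225e-02, -6.43377135e-02, -9.97838715e-01,
         7.99817678e+02],
       [ 0.00000000e+00,  0.00000000e+00,  0.00000000e+00,
         1.00000000e+00]])}
{'clock': 0.1, 'joints': array([ 1.36161851e+00,  3.85480172e-01,  6.75681839e-03, -4.59001976e-04,
       -1.19398720e+00, -2.58623743e-01]), 'joint_vel': array([-1.14437634e-03, -1.54322792e-03,  2.75847868e-03,  2.48283316e-04,
        3.68976998e-05,  1.01061762e-03]), 'joint_efforts': array([ 1.01908731e-04, -3.93319738e+01,  1.88929850e+01,  4.19791862e+00,
       -2.57888241e-03,  6.03045208e-06]), 'position': array([281.54072572, 557.36360103, 209.32491556]), 'ee_rot': array([ 9.72749609e-01, -2.31856070e-01, -1.89593627e-04,  9.62093590e-04]), 'contact_force': array([-0.61969182,  0.22983863, -0.27969199]), 'wrist_torque': array([0.02362502, 0.04604269, 0.02324323]), 'gripper_width': 85.49922681409316}
```

View pics/top0.png

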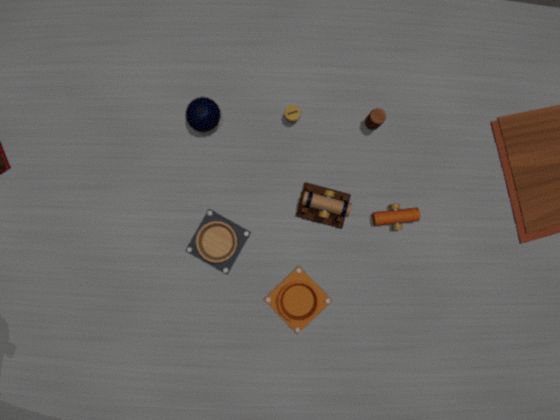

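View pics/side0.png

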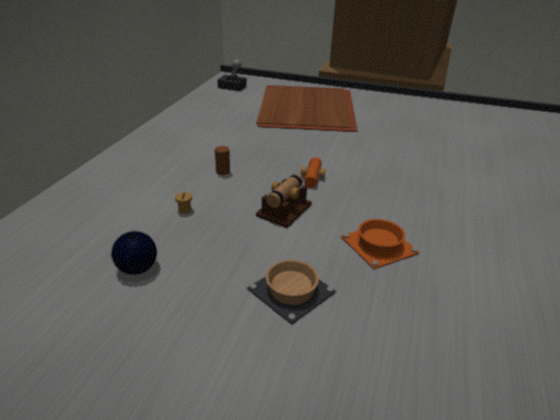

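Candidates for the bob in the top view are the beech barrel on the dark cradle (326,204), the orange barrel (396,216) and the brown cylinder (375,119). For the sara they are the beech cup on the dark plate (217,242) and the orange cup (297,300). By the description I choose (326,204) and (217,242); the ball is at (203,114) and the plug at (292,113). Next I check the choice in a close crop.

Run:
```python
from h import *
a=np.load('pics/top0.npz'); b=np.load('pics/side0.npz')
A=cv2.resize(a['im'][170:240,285:365],None,fx=5,fy=5,interpolation=2)[:,:,::-1]
B=cv2.resize(b['im'][165:235,245:325],None,fx=5,fy=5,interpolation=2)[:,:,::-1]
C=cv2.resize(a['im'][205:280,180:255],None,fx=3,fy=3)[:,:,::-1]
o=np.hstack([A,B]); o=np.clip(o*1.6,0,255).astype(np.uint8)
cv2.imwrite('pics/crop0.png',o)
im=a['im'];hsv=cv2.cvtColor(im,cv2.COLOR_RGB2HSV)
for u,v in [(326,204),(312,202),(340,207),(332,194),(325,213),(217,242),(203,114),(292,113)]: print((u,v),im[v,u],hsv[v,u],a['d'][v,u],bydepth('top',u,v,a['d'][v,u]).round(1))
```

```text
(326, 204) [139 106  77] [ 14 114 139] 750.2748 [531.6 -77.3  52.4]
(312, 202) [125  97  70] [ 15 112 125] 751.3191 [534.4 -54.4  51.3]
(340, 207) [135 102  70] [ 15 123 135] 750.35974 [ 527.4 -100.4   52.3]
(332, 194) [121  92  48] [ 18 154 121] 753.2427 [548.4 -87.1  50.6]
(325, 213) [139 108  53] [ 19 158 139] 750.7505 [517.  -76.1  51. ]
(217, 242) [141 111  80] [ 15 110 141] 781.56006 [464.6 102.3  14.6]
(203, 114) [26 32 54] [114 132  54] 751.18506 [674.1 128.1  58.3]
(292, 113) [102  86  53] [ 20 123 102] 781.5599 [687.1 -19.3  30.5]
```

View pics/crop0.png

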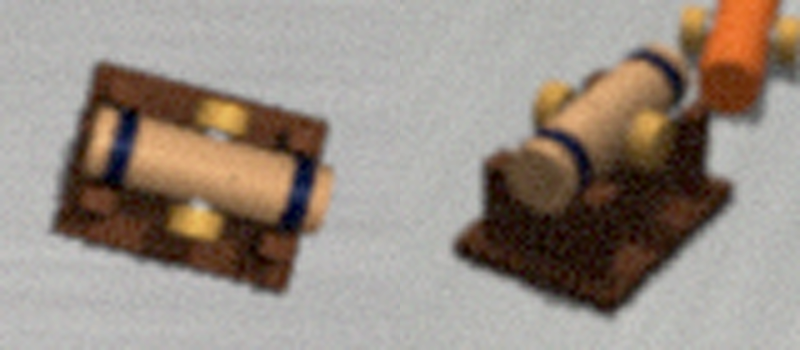

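The crop confirms it: a beech barrel with navy bands and two brass caps at about (329,194) and (324,214) on the dark cradle, and only beech wood at the cup. Now I measure.

```bash
cat > meas.py <<'E'
from h import *
a=np.load('pics/top0.npz'); im=a['im'];hsv=cv2.cvtColor(cv2.bilateralFilter(im,5,20,3),cv2.COLOR_RGB2HSV).astype(int)
yy,xx=np.mgrid[:420,:560]
box=(xx>295)&(xx<358)&(yy>178)&(yy<232)
d=a['d']
# barrel+caps: bright or high by depth
H,S,V=hsv[...,0],hsv[...,1],hsv[...,2]
brass=box&(S>135)&(V>85)&(H>=16)
n,l,st,c=cv2.connectedComponentsWithStats(brass.astype(np.uint8))
for i in range(1,n):
    if st[i,4]>8: print('brass',st[i],c[i].round(1),onz('top',*c[i],47).round(1))
wood=box&(((V>85)&(S<135)&(S>70)&(H<18))|((H>100)&(H<130)&(S>100)))
wood=cv2.morphologyEx(wood.astype(np.uint8),cv2.MORPH_OPEN,np.ones((3,3)))
n,l,st,c=cv2.connectedComponentsWithStats(wood)
i=1+np.argmax(st[1:,4]); cn,_=cv2.findContours((l==i).astype(np.uint8),0,2)
r=cv2.minAreaRect(cn[0]); print('barrel',st[i],c[i],r)
P=np.array([onz('top',*p,44) for p in cv2.boxPoints(r)]);print(P.round(1),P.mean(0).round(1),[np.linalg.norm(P[k]-P[k-1]).round(1) for k in range(4)],[np.degrees(np.arctan2(*(P[k]-P[k-1])[[1,0]])).round(1) for k in range(4)])
# depth high
# sara plate corners
box=(xx>180)&(xx<256)&(yy>203)&(yy<280)
wd=box&(S>70)&(V>60)&(H<25)
cn,_=cv2.findContours(wd.astype(np.uint8),0,1); cc=max(cn,key=cv2.contourArea); e=cv2.fitEllipse(cc); print('rim',e,onz('top',*e[0],26).round(1))
f=K('top')[1]
Q=np.array([onz('top',*p[0],26) for p in cc]); print('rim r',np.linalg.norm(Q-onz('top',*e[0],26),axis=1).mean())
pl=box&(V<95)
cn,_=cv2.findContours(cv2.morphologyEx((pl|wd).astype(np.uint8),cv2.MORPH_CLOSE,np.ones((5,5))),0,1); cc=max(cn,key=cv2.contourArea); r=cv2.minAreaRect(cc); Q=np.array([onz('top',*p,4) for p in cv2.boxPoints(r)]); print('plate',Q.mean(0).round(1),np.linalg.norm(Q[0]-Q[1]),np.linalg.norm(Q[2]-Q[1]))
# side view rim
b=np.load('pics/side0.npz');hs=cv2.cvtColor(b['im'],cv2.COLOR_RGB2HSV).astype(int)
# compare proj of top-derived points in side view
for P in [onz('top',*e[0],26),onz('top',326,204,52)]: print(proj('side',P))
E
python3 meas.py
```

```text
brass [325 190   9   7  45] [329.2 192.6] [550.9 -82.9  47. ]
brass [319 211  10   7  46] [323.8 214.2] [515.1 -74.7  47. ]
barrel [311 194  35  21 396] [327.4469697 203.4040404] ((328.7005615234375, 203.77793884277344), (35.810752868652344, 12.579262733459473), 15.5241117477417)
[[ 529.8  -51.5   44. ]
 [ 549.9  -56.7   44. ]
 [ 535.7 -114.2   44. ]
 [ 515.5 -108.9   44. ]] [532.7 -82.8  44. ] [np.float64(59.2), np.float64(20.8), np.float64(59.3), np.float64(20.9)] [np.float64(76.0), np.float64(-14.3), np.float64(-103.9), np.float64(165.4)]
rim ((216.073974609375, 241.44430541992188), (40.66018295288086, 41.034244537353516), 10.352349281311035) [465.6 102.6  26. ]
rim r 34.259503102672014
plate [465.8 102.5   4. ] 86.11825267085021 85.724922126768
[292.33116422 277.07176123]
[285.92027641 184.54826437]
```

Run:
```python
from h import *
c=np.array([533,-78.8,40]);
for ang in (-13.,-14.3):
  y=np.array([np.cos(np.radians(ang)),np.sin(np.radians(ang)),0]); x=np.array([-y[1],y[0],0])
  for P in (c+20*y,c-20*y,c+40*x,c-40*x): print(ang,P.round(1),proj('side',P).round(1),proj('top',P+[0,0,0]).round(1))
def cross(p,q):
  o,r=ray('top',*p);o2,r2=ray('side',*q)
  A=np.stack([r,-r2],1);s=np.linalg.lstsq(A,o2-o,rcond=None)[0];return o+r*s[0],o2+r2*s[1]
b=np.load('pics/side0.npz');hs=cv2.cvtColor(cv2.bilateralFilter(b['im'],5,20,3),cv2.COLOR_RGB2HSV).astype(int)
m=np.zeros((420,560),np.uint8); m[178:205,265:305]=((hs[...,1]>140)&(hs[...,2]>95)&(hs[...,0]>=16))[178:205,265:305]
n,l,st,ce=cv2.connectedComponentsWithStats(m)
print([(st[i].tolist(),ce[i].round(1)) for i in range(1,n) if st[i,4]>8])
print(np.degrees(2*np.arctan2(-0.231856,0.97275)))
```

```text
-13.0 [552.5 -83.3  40. ] [274.7 186.8] [328.9 192.1]
-13.0 [513.5 -74.3  40. ] [295.8 193.9] [323.1 215.4]
-13.0 [542.  -39.8  40. ] [272.3 201.3] [302.7 197.6]
-13.0 [ 524.  -117.8   40. ] [297.1 180.1] [349.2 209.8]
-14.3 [552.4 -83.7  40. ] [274.9 186.7] [329.2 192.1]
-14.3 [513.6 -73.9  40. ] [295.6 194. ] [322.8 215.3]
-14.3 [542.9 -40.   40. ] [271.8 201.1] [302.8 197.1]
-14.3 [ 523.1 -117.6   40. ] [297.5 180.2] [349.1 210.3]
[([273, 183, 5, 3, 12], array([274.8, 184. ])), ([292, 187, 6, 6, 27], array([294. , 189.5]))]
-26.812736955759394
```

Both views agree on the bob: centre (533,-79), pin axis at about -13.5° and height 40. The cup axis is at (465.7,102.5). I go above the bob first, then turn the tool -76.7° about world z.

Request:
drive_tool(moves=[[[1, 0.032, 0.0284, 0, 0, 0, 0], [1, 0.032, 0.0284, 0, 0, 0, 0], [1, 0.032, 0.0284, 0, 0, 0, 0], [1, 0.032, 0.0284, 0, 0, 0, 0], [1, 0.032, 0.0284, 0, 0, 0, 0], [1, 0.032, 0.0284, 0, 0, 0, 0], [1, 0.032, 0.0284, 0, 0, 0, 0], [1, 0.032, 0.0284, 0, 0, 0, 0], [1, 0.032, 0.0284, 0, 0, 0, 0], [1, 0.032, 0.0284, 0, 0, 0, 0], [1, 0.032, 0.0284, 0, 0, 0, 0], [1, 0.032, 0.0284, 0, 0, 0, 0], [1, 0.032, 0.0284, 0, 0, 0, 0], [1, 0.032, 0.0284, 0, 0, 0, 0], [1, 0.032, 0.0284, 0, 0, 0, 0], [1, 0.032, 0.0284, 0, 0, 0, 0], [1, 0, 0, 0, 0, 0, 0]]])

```text
clock: 1.8
position: [538.9, -104.9, 204.7]
ee_rot: [0.973, -0.23, -0.003, 0.005]
contact_force: [-1.0, 1.1, -0.3]
gripper_width: 85.1
```

Request:
drive_tool(moves=[[[1, 0, 0, 0, 0, 0, 0.149], [1, 0, 0, 0, 0, 0, 0.149], [1, 0, 0, 0, 0, 0, 0.149], [1, 0, 0, 0, 0, 0, 0.149], [1, 0, 0, 0, 0, 0, 0.149], [1, 0, 0, 0, 0, 0, 0.149], [1, 0, 0, 0, 0, 0, 0.149], [1, 0, 0, 0, 0, 0, 0.149], [1, 0, 0, 0, 0, 0, 0.149], [1, 0, 0, 0, 0, 0, 0]]])

```text
clock: 2.8
position: [533.9, -103.1, 199.3]
ee_rot: [-0.616, 0.787, 0.004, -0.01]
contact_force: [0.1, -0.4, 0.0]
gripper_width: 85.4
```

```bash
cat > go.py <<'E'
from h import *
import sys
from scipy.spatial.transform import Rotation as R
def err(P,yaw):
    s=arm.read_state(); r=R.from_quat(s['ee_rot']); M=r.as_matrix()
    y=np.radians(yaw); Y=np.array([np.cos(y),np.sin(y),0]); Z=np.array([0,0,-1.]); X=np.cross(Y,Z)
    T=R.from_matrix(np.stack([X,Y,Z],1))
    print('clk',s['clock'],'pos',s['position'].round(1),'yaw y',np.degrees(np.arctan2(M[1,1],M[0,1])).round(2),'z',M[:,2].round(4),'F',s['contact_force'].round(1),'w',round(s['gripper_width'],1),'j',s['joints'].round(2))
    print('shift tool mm',(M.T@(np.array(P)-s['position'])).round(2),'rotvec',(r.inv()*T).as_rotvec().round(4))
v=list(map(float,sys.argv[1:])); err(v[:3],v[3])
E
python3 go.py 533 -79 17 166.5
```

```text
clk 2.8 pos [ 533.9 -103.1  199.3] yaw y 166.11 z [-0.021  -0.0062 -0.9998] F [ 0.1 -0.4  0. ] w 85.4 j [ 0.11  0.27 -0.2   0.   -1.13 -0.35]
shift tool mm [-25.21   3.23 182.09] rotvec [ 0.0189 -0.011  -0.0068]
```

Request:
drive_tool(moves=[[[1, -0.0125, 0.0016, 0.03, 0.0189, -0.011, -0.0068], [1, -0.0125, 0.0016, 0.03, 0, 0, 0], [1, 0, 0, 0.03, 0, 0, 0], [1, 0, 0, 0, 0, 0, 0]]])

```text
clock: 3.2
position: [536.4, -76.3, 107.7]
ee_rot: [-0.625, 0.781, -0.001, 0.002]
contact_force: [-0.7, 0.2, -0.6]
gripper_width: 85.0
```

```bash
python3 go.py 533 -79 17 166.5; python3 -c "
from h import *
a,_=snap('top','top1'); b,_=snap('side','side1')
o=np.hstack([cv2.resize(a[130:280,225:375],None,fx=2.6,fy=2.6),cv2.resize(b[120:270,210:360],None,fx=2.6,fy=2.6)]);cv2.imwrite('pics/c1.png',np.clip(o[:,:,::-1]*1.5,0,255))"
```

```text
clk 3.2 pos [536.4 -76.3 107.7] yaw y 167.31 z [ 3.8e-03  7.0e-04 -1.0e+00] F [-0.7  0.2 -0.6] w 85.0 j [ 0.16  0.34 -0.34 -0.   -0.88 -0.38]
shift tool mm [ 3.49  3.03 90.66] rotvec [-0.0035  0.0015  0.0141][ WARN:0@1.774] global loadsave.cpp:1063 imwrite_ Unsupported depth image for selected encoder is fallbacked to CV_8U.
```

View pics/c1.png

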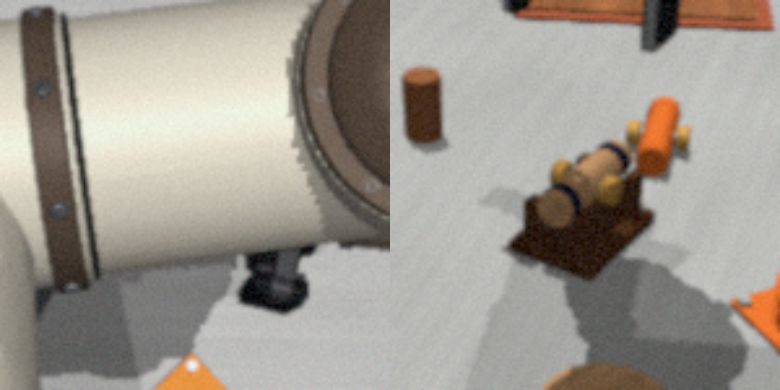

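View pics/side1.png

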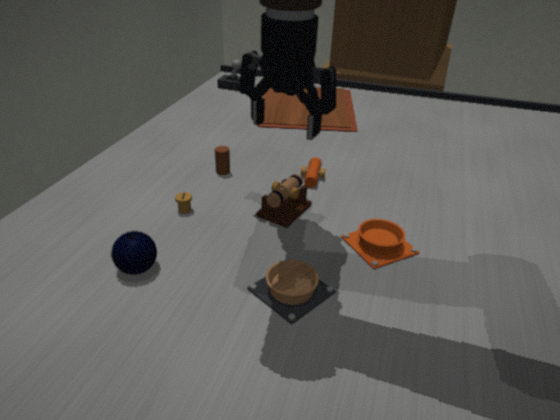

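```bash
python3 -c "
from h import *
print(proj('side',[536.4,-76.3,107.7]),proj('side',[536.4,-76.3,120.7]))
for s in(1,-1): print(proj('side',[536.4+s*.972*50,-76.3-s*.22*50,120.7]))"
```

```text
[284.13230912 153.32315396] [284.42790155 145.67406351]
[257.21014017 137.93877547]
[313.36684619 153.8769673 ]
```

```bash
python3 -c "
from h import *
z=np.load('pics/side1.npz');im=z['im'];d=z['d']
o=cv2.resize(im[40:220,220:360],None,fx=3.3,fy=3.3,interpolation=2);cv2.imwrite('pics/c2.png',np.clip(o[:,:,::-1]*2.,0,255).astype(np.uint8))
for v in (115,120,124,128,132,136): print(v,[(u,bydepth('side',u,v,d[v,u]).round(0).tolist()) for u in (254,258,262,306,310,314,318)])
"
```

```text
115 [(254, [586.0, -77.0, 163.0]), (258, [582.0, -82.0, 161.0]), (262, [580.0, -94.0, 157.0]), (306, [606.0, -485.0, 6.0]), (310, [496.0, -61.0, 182.0]), (314, [489.0, -55.0, 185.0]), (318, [484.0, -58.0, 185.0])]
120 [(254, [587.0, -78.0, 154.0]), (258, [582.0, -83.0, 153.0]), (262, [579.0, -91.0, 150.0]), (306, [598.0, -452.0, 8.0]), (310, [494.0, -56.0, 177.0]), (314, [489.0, -59.0, 176.0]), (318, [485.0, -67.0, 174.0])]
124 [(254, [587.0, -80.0, 147.0]), (258, [582.0, -83.0, 146.0]), (262, [688.0, -396.0, 6.0]), (306, [591.0, -428.0, 8.0]), (310, [494.0, -56.0, 171.0]), (314, [489.0, -60.0, 170.0]), (318, [484.0, -63.0, 169.0])]
128 [(254, [701.0, -379.0, 1.0]), (258, [692.0, -380.0, 2.0]), (262, [683.0, -383.0, 2.0]), (306, [588.0, -418.0, 3.0]), (310, [494.0, -56.0, 165.0]), (314, [488.0, -59.0, 164.0]), (318, [485.0, -68.0, 161.0])]
132 [(254, [692.0, -356.0, 2.0]), (258, [684.0, -359.0, 2.0]), (262, [676.0, -363.0, 2.0]), (306, [500.0, -59.0, 156.0]), (310, [493.0, -56.0, 159.0]), (314, [488.0, -60.0, 158.0]), (318, [484.0, -67.0, 156.0])]
136 [(254, [684.0, -334.0, 3.0]), (258, [676.0, -338.0, 2.0]), (262, [668.0, -343.0, 2.0]), (306, [499.0, -57.0, 151.0]), (310, [493.0, -57.0, 152.0]), (314, [488.0, -59.0, 152.0]), (318, [552.0, -388.0, 2.0])]
```

View pics/c2.png

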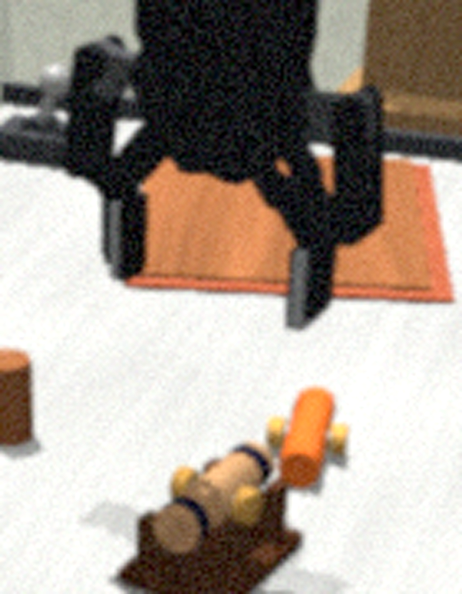

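```bash
python3 go.py 533 -79 17 166.5
python3 - <<'E'
from h import *
z=np.load('pics/side1.npz');d=z['d'];im=z['im']
# plane check on the table & bob heights by depth in side
for u,v in [(400,300),(200,330),(285,190),(292,284)]: print((u,v),bydepth('side',u,v,d[v,u]).round(1))
b,d=snap('side','side2')
print([bydepth('side',u,v,d[v,u]).round(0) for u,v in ((257,122),(257,126),(257,132),(257,136),(311,136),(311,140),(311,146),(311,150))])
E
```

```text
clk 3.3 pos [540.1 -76.6 111.9] yaw y 167.31 z [ 1.270e-02  2.000e-04 -9.999e-01] F [-0.2 -0.9  0.2] w 85.4 j [ 0.16  0.34 -0.34  0.   -0.88 -0.38]
shift tool mm [ 4.21  7.56 94.83] rotvec [-0.0123  0.0031  0.0142]
(400, 300) [327.7  67.9  -0.4]
(200, 330) [5.503e+02 2.027e+02 4.000e-01]
(285, 190) [529.1 -64.4  49.6]
(292, 284) [465.7 102.1  13.4]
[array([583., -80., 151.]), array([ 696., -386.,    3.]), array([ 687., -360.,    1.]), array([ 679., -339.,    1.]), array([493., -65., 149.]), array([ 561., -362.,    2.]), array([ 554., -333.,    1.]), array([ 549., -314.,    2.])]
```

Request:
drive_tool(moves=[[[1, 0, 0, 0, 0, 0, 0], [1, 0, 0, 0, 0, 0, 0]]])

```text
clock: 3.55
position: [543.1, -76.7, 116.2]
ee_rot: [-0.625, 0.781, -0.006, 0.009]
contact_force: [0.4, -0.1, 0.3]
gripper_width: 85.5
```

Run:
```python
from h import *
s=arm.read_state();print(s['clock'],s['position'],s['joints'],s['joint_vel'].round(3))
b,d=snap('side','side3')
s=arm.read_state();print(s['clock'],s['position'],s['joints'],s['joint_vel'].round(3))
for u in (256,257,258,310,311,312):
  for v in range(116,160):
    p=bydepth('side',u,v,d[v,u])
    q=bydepth('side',u,v+1,d[v+1,u])
    if p[2]>90 and q[2]<60: print(u,v,p.round(0),q.round())
```

```text
3.55 [543.06626399 -76.70505671 116.21433721] [ 0.1568375   0.33387433 -0.32989342  0.00319587 -0.88587428 -0.37956231] [-0.003 -0.014  0.018  0.003 -0.007  0.004]
3.6 [543.20193477 -76.73606261 116.37084863] [ 0.15680374  0.33368938 -0.32977255  0.00333471 -0.88573999 -0.37964293] [ 0.001  0.004 -0.006 -0.001  0.005 -0.004]
256 119 [585. -83. 154.] [ 708. -410.    7.]
257 119 [585. -87. 152.] [ 706. -411.    7.]
258 118 [585. -89. 153.] [ 705. -415.    8.]
310 134 [495. -67. 151.] [ 569. -385.    2.]
310 142 [357. 527. 423.] [ 559. -347.    2.]
311 133 [495. -70. 151.] [ 569. -393.    1.]
312 132 [491. -60. 157.] [ 568. -399.    1.]
```

Run:
```python
from h import *
z=np.load('pics/side3.npz');im=z['im'];d=z['d']
o=cv2.resize(im[60:160,230:340],None,fx=6,fy=6,interpolation=2);cv2.imwrite('pics/c3.png',np.clip((o[:,:,::-1].astype(float)/255)**.5*255,0,255).astype(np.uint8))
for v in (100,108,112,116,118,120,124,128,132,134): print(v,[(u,*bydepth('side',u,v,d[v,u]).round(0).astype(int).tolist()) for u in list(range(250,266,2))+list(range(300,322,2)) if bydepth('side',u,v,d[v,u])[2]>60])
```

```text
100 [(250, 595, -83, 183), (252, 590, -78, 185), (254, 585, -75, 187), (256, 585, -81, 185), (258, 584, -87, 183), (260, 582, -92, 181), (302, 508, -57, 203), (304, 505, -57, 204), (306, 503, -59, 203), (308, 499, -56, 205), (310, 496, -55, 206), (312, 494, -59, 205), (314, 494, -71, 200), (316, 491, -69, 202), (318, 484, -52, 208), (320, 482, -51, 209)]
108 [(250, 595, -83, 170), (252, 589, -77, 173), (254, 586, -77, 173), (256, 585, -82, 172), (258, 584, -89, 169), (260, 583, -93, 168), (308, 498, -54, 195), (310, 495, -52, 195), (312, 492, -54, 195), (314, 490, -55, 195), (316, 488, -58, 194), (318, 485, -59, 194), (320, 481, -53, 197)]
112 [(250, 594, -79, 165), (252, 590, -78, 166), (254, 587, -78, 167), (256, 586, -85, 164), (258, 584, -88, 164), (260, 583, -95, 161), (306, 501, -57, 187), (308, 498, -57, 188), (310, 495, -57, 188), (312, 493, -60, 187), (314, 490, -59, 188), (316, 488, -61, 187), (318, 487, -69, 185)]
116 [(250, 593, -77, 160), (252, 590, -77, 160), (254, 587, -78, 160), (256, 585, -83, 159), (258, 584, -89, 156), (260, 583, -95, 155), (306, 501, -56, 181), (3
[... 405 characters left out ...]
254, 587, -79, 154), (306, 500, -56, 176), (308, 497, -55, 176), (310, 495, -60, 175), (312, 492, -60, 175), (314, 489, -59, 176), (316, 488, -66, 173), (318, 486, -71, 172)]
124 [(304, 503, -59, 168), (306, 500, -58, 169), (308, 497, -57, 170), (310, 495, -59, 169), (312, 492, -61, 169), (314, 489, -60, 170), (316, 489, -70, 166)]
128 [(304, 503, -58, 162), (306, 500, -57, 164), (308, 497, -58, 164), (310, 495, -60, 163), (312, 492, -60, 163), (314, 489, -61, 163), (316, 488, -71, 160)]
132 [(304, 502, -56, 157), (306, 499, -56, 158), (308, 497, -59, 157), (310, 494, -60, 157), (312, 491, -60, 157)]
134 [(304, 502, -58, 153), (306, 499, -58, 154), (308, 497, -59, 154), (310, 495, -67, 151)]
```

View pics/c3.png

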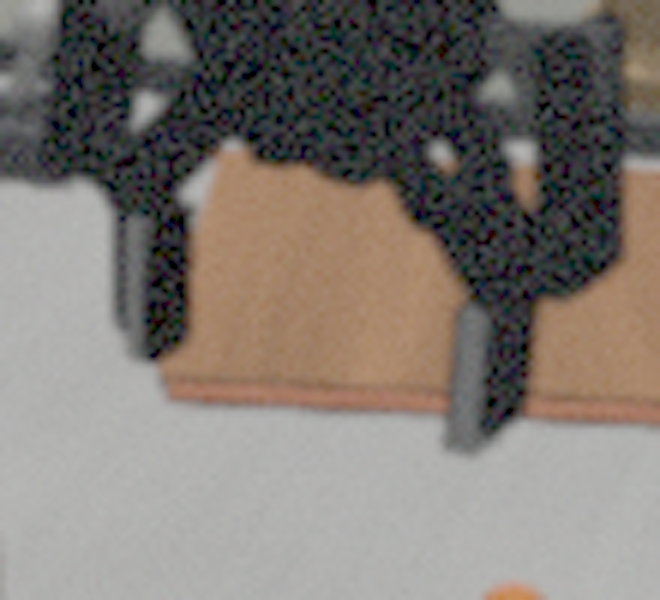

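Run:
```python
from h import *
z=np.load('pics/side3.npz');d=z['d']
for u in (275,285,291):
  print(u,[(v,*bydepth('side',u,v,d[v,u]).round(0).astype(int).tolist()) for v in range(60,96,3)])
```

```text
275 [(60, 552, -67, 250), (63, 552, -68, 246), (66, 551, -66, 242), (69, 551, -66, 238), (72, 552, -68, 233), (75, 552, -69, 229), (78, 552, -69, 225), (81, 552, -69, 221), (84, 551, -69, 216), (87, 552, -71, 212), (90, 734, -629, 6), (93, 724, -600, 8)]
285 [(60, 537, -66, 252), (63, 537, -65, 248), (66, 537, -67, 243), (69, 533, -55, 243), (72, 533, -54, 240), (75, 533, -56, 235), (78, 536, -66, 227), (81, 536, -66, 224), (84, 536, -66, 219), (87, 535, -64, 216), (90, 535, -65, 211), (93, 701, -615, 6)]
291 [(60, 528, -65, 253), (63, 528, -64, 249), (66, 527, -63, 246), (69, 527, -60, 242), (72, 525, -56, 240), (75, 525, -55, 236), (78, 525, -56, 232), (81, 525, -58, 227), (84, 525, -57, 223), (87, 526, -61, 218), (90, 527, -67, 212), (93, 685, -619, 7)]
```

Two checks (finger tips and gripper body) put the hand about 22 mm higher in the side camera than the stated TCP implies, while xy agrees. I come down in steps and check this again.

```bash
python3 go.py 534 -78 60 166.5
```

```text
clk 3.6 pos [543.2 -76.7 116.4] yaw y 167.35 z [ 2.170e-02  8.000e-04 -9.998e-01] F [-0.1 -0.2  0.2] w 85.3 j [ 0.16  0.33 -0.33  0.   -0.89 -0.38]
shift tool mm [ 3.56  9.89 56.16] rotvec [-0.021   0.0057  0.0149]
```

Request:
drive_tool(moves=[[[1, 0.001, 0.0025, 0.014, -0.007, 0.002, 0.005], [1, 0.001, 0.0025, 0.014, -0.007, 0.002, 0.005], [1, 0.001, 0.0025, 0.014, -0.007, 0.002, 0.005], [1, 0.0005, 0.0025, 0.014, 0, 0, 0], [1, 0, 0, 0, 0, 0, 0], [1, 0, 0, 0, 0, 0, 0], [1, 0, 0, 0, 0, 0, 0], [1, 0, 0, 0, 0, 0, 0]]])

```text
clock: 4.4
position: [531.8, -78.5, 54.9]
ee_rot: [-0.618, 0.786, 0.001, -0.002]
contact_force: [0.4, -0.3, -0.2]
gripper_width: 85.5
```

```bash
cat > tip.py <<'E'
from h import *
import sys
tag=sys.argv[1]
im,d=snap('side',tag)
U,V=np.meshgrid(np.arange(230,345),np.arange(60,260))
p,f=K('side')
P=np.array([[bydepth('side',u,v,d[v,u]) for u in range(230,345)] for v in range(60,260)])
s=arm.read_state();c=s['position'];print('state',c.round(1),s['clock'])
dark=im[60:260,230:345].astype(int).max(2)<120
for sg in (1,-1):
    w=s['gripper_width']/2+5
    q=c+np.array([.972,-.233,0])*sg*w
    m=(np.hypot(P[...,0]-q[0],P[...,1]-q[1])<22)&(P[...,2]>55)&dark
    vs=np.where(m.any(1))[0]
    v=vs.max(); us=np.where(m[v])[0]
    print('finger',sg,'bottom row',v+60,[ (u+230,P[v,u].round(0).tolist()) for u in us], 'minz',P[m][:,2].min().round(1), 'proj tip expect z+13', proj('side',q+[0,0,13]).round(0))
    x0=[P[r][m[r]] for r in vs[-10:-3]]
    print('  inner/outer edges',[ (a[0].round(0).tolist(),a[-1].round(0).tolist()) for a in x0[::3]])
x0,y0=240,90
o=cv2.resize(im[y0:y0+140,x0:x0+110],None,fx=4,fy=4,interpolation=2)
cv2.imwrite('pics/'+tag+'c.png',np.clip((o[:,:,::-1]/255.)**.6*255,0,255).astype(np.uint8))
E
python3 tip.py side4;python3 go.py 534 -78 30 166.5
```

```text
clk 4.45 pos [531.8 -78.5  55. ] yaw y 166.36 z [-4.e-03 -5.e-04 -1.e+00] F [-0.8 -0.4  0.1] w 85.6 j [ 0.16  0.41 -0.4  -0.   -0.76 -0.39]
shift tool mm [-1.06 -2.09 25.02] rotvec [ 0.0038 -0.0015 -0.0024]Traceback (most recent call last):
  File "tip.py", line 7, in <module>
    P=np.array([[bydepth('side',u,v,d[v,u]) for u in range(230,345)] for v in range(60,260)])
                 ~~~~~~~^^^^^^^^^^^^^^^^^^^
  File "h.py", line 17, in bydepth
    o,r=ray(n,u,v); return o+r*d
        ~~~^^^^^^^
  File "h.py", line 8, in ray
    p,f=K(n); C=np.array([[f,0,p['cx']],[0,f,p['cy']],[0,0,1]],float)
        ~^^^
  File "h.py", line 6, in K
    p=arm.camera_params(n); f=210/np.tan(np.radians(p['fov_y'])/2); return p,f
ValueError: time passes only in moves, steps and waits
```

```bash
sed -i 's/^def K(n):/from functools import lru_cache\n@lru_cache\ndef K(n):/' h.py; sed -i "s/im,d=snap('side',tag)/z=np.load(f'pics\/{tag}.npz') if len(sys.argv)>2 else None\nim,d=(z['im'],z['d']) if z is not None else snap('side',tag)/" tip.py; python3 tip.py side4 old
```

```text
state [531.8 -78.5  55. ] 4.45
finger 1 bottom row 157 [(np.int64(260), [578.0, -82.0, 91.0]), (np.int64(261), [576.0, -81.0, 92.0]), (np.int64(262), [575.0, -84.0, 91.0])] minz 89.4 proj tip expect z+13 [262. 167.]
  inner/outer edges [([588.0, -87.0, 103.0], [572.0, -98.0, 100.0]), ([587.0, -86.0, 98.0], [573.0, -99.0, 94.0]), ([583.0, -80.0, 96.0], [573.0, -96.0, 91.0])]
finger -1 bottom row 173 [(np.int64(312), [486.0, -60.0, 91.0])] minz 90.2 proj tip expect z+13 [313. 184.]
  inner/outer edges [([493.0, -58.0, 106.0], [477.0, -73.0, 102.0]), ([493.0, -59.0, 101.0], [479.0, -72.0, 97.0]), ([493.0, -59.0, 96.0], [482.0, -60.0, 97.0])]
```

View pics/side4c.png

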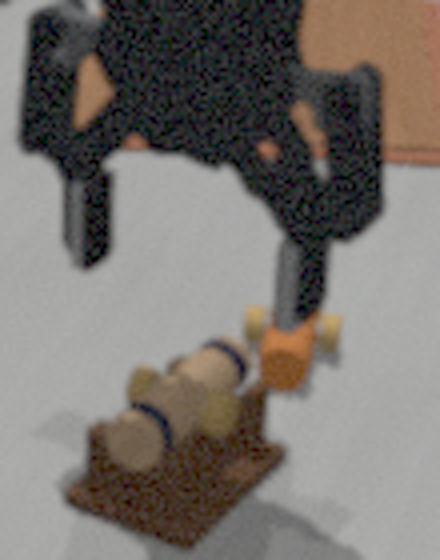

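Request:
drive_tool(moves=[[[1, 0.0005, -0.001, 0.011, 0.002, -0.001, -0.002], [1, 0, -0.001, 0.011, 0, 0, 0], [1, 0, 0, 0.01, 0, 0, 0], [1, 0, 0, 0, 0, 0, 0], [1, 0, 0, 0, 0, 0, 0], [1, 0, 0, 0, 0, 0, 0], [1, 0, 0, 0, 0, 0, 0]]])

```text
clock: 5.15
position: [534.2, -79.5, 20.5]
ee_rot: [-0.619, 0.785, 0.0, -0.0]
contact_force: [-0.1, 0.5, 0.6]
gripper_width: 85.6
```

```bash
sed -i 's/>55)&dark/>30)\&dark/' tip.py; python3 tip.py side5;python3 go.py 533 -78 0 166.5
```

```text
state [534.2 -79.5  20.6] 5.2
finger 1 bottom row 175 [(np.int64(259), [579.0, -81.0, 58.0]), (np.int64(260), [579.0, -84.0, 57.0])] minz 55.9 proj tip expect z+13 [260. 185.]
  inner/outer edges [([591.0, -88.0, 69.0], [574.0, -100.0, 66.0]), ([589.0, -87.0, 65.0], [574.0, -100.0, 61.0]), ([585.0, -83.0, 62.0], [575.0, -94.0, 58.0])]
finger -1 bottom row 191 [(np.int64(307), [492.0, -61.0, 57.0]), (np.int64(308), [490.0, -58.0, 60.0]), (np.int64(309), [489.0, -61.0, 58.0]), (np.int64(310), [488.0, -64.0, 57.0])] minz 56.2 proj tip expect z+13 [310. 202.]
  inner/outer edges [([495.0, -60.0, 74.0], [479.0, -74.0, 69.0]), ([496.0, -59.0, 69.0], [480.0, -67.0, 68.0]), ([496.0, -60.0, 63.0], [483.0, -60.0, 65.0])]
clk 5.2 pos [534.2 -79.5  20.6] yaw y 166.49 z [-5.e-04  1.e-04 -1.e+00] F [-0.1  0.6  0.8] w 85.5 j [ 0.15  0.46 -0.43 -0.   -0.68 -0.39]
shift tool mm [-1.2   1.56 20.56] rotvec [ 0.0005 -0.     -0.0002]
```

View pics/side5c.png

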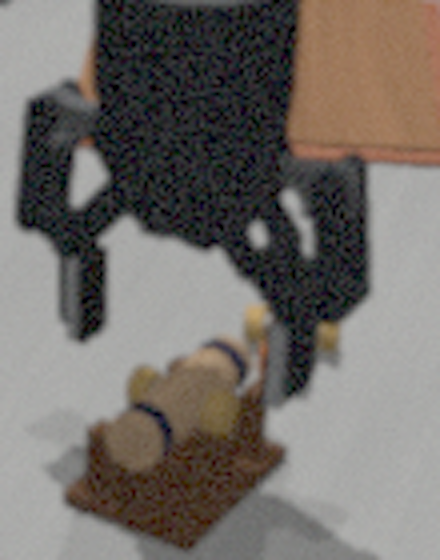

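Tips are visibly at z≈56 beside the barrel, above the caps, with no contact force. I continue down on the visual offset.

Request:
drive_tool(moves=[[[1, -0.0015, 0, 0.007, 0, 0, 0], [1, 0, 0, 0.007, 0, 0, 0], [1, 0, 0, 0.005, 0, 0, 0], [1, 0, 0, 0, 0, 0, 0], [1, 0, 0, 0, 0, 0, 0], [1, 0, 0, 0, 0, 0, 0], [1, 0, 0, 0, 0, 0, 0]]])

```text
clock: 5.9
position: [534.9, -77.8, 0.2]
ee_rot: [-0.619, 0.785, -0.0, 0.0]
contact_force: [0.8, 0.4, -1.0]
gripper_width: 85.2
```

```bash
sed -i 's/>30)&dark/>22)\&dark/' tip.py; python3 tip.py side6;python3 go.py 533 -78 0 166.5
```

```text
state [ 5.35e+02 -7.79e+01  3.00e-01] 5.95
finger 1 bottom row 186 [(np.int64(258), [581.0, -81.0, 37.0]), (np.int64(259), [579.0, -80.0, 38.0]), (np.int64(260), [579.0, -85.0, 35.0])] minz 35.1 proj tip expect z+13 [259. 196.]
  inner/outer edges [([592.0, -86.0, 49.0], [575.0, -98.0, 46.0]), ([590.0, -84.0, 45.0], [575.0, -98.0, 40.0]), ([587.0, -81.0, 41.0], [576.0, -90.0, 39.0])]
finger -1 bottom row 203 [(np.int64(307), [490.0, -57.0, 38.0])] minz 35.5 proj tip expect z+13 [308. 213.]
  inner/outer edges [([496.0, -57.0, 53.0], [480.0, -73.0, 48.0]), ([496.0, -58.0, 48.0], [482.0, -67.0, 46.0]), ([496.0, -59.0, 41.0], [484.0, -59.0, 44.0])]
clk 5.95 pos [ 5.35e+02 -7.79e+01  3.00e-01] yaw y 166.5 z [ 4.e-04  2.e-04 -1.e+00] F [-0.8  0.2  0.5] w 85.6 j [ 0.16  0.49 -0.45 -0.   -0.63 -0.39]
shift tool mm [0.6  1.87 0.26] rotvec [-0.0003  0.0003 -0.0001]
```

View pics/side6c.png

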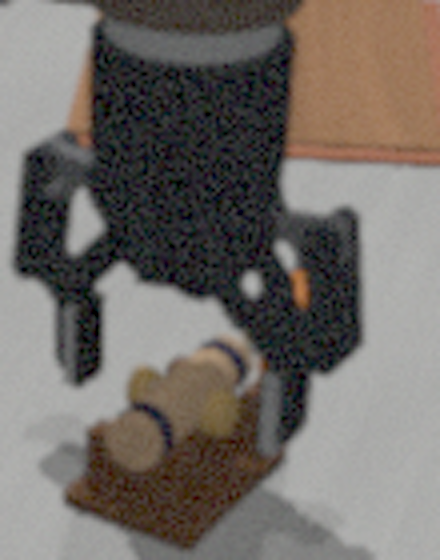

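Request:
drive_tool(moves=[[[0.65, 0, 0.001, 0, 0, 0, 0], [0.65, 0, 0, 0, 0, 0, 0], [0.65, 0, 0, 0, 0, 0, 0], [0.65, 0, 0, 0, 0, 0, 0]]])

```text
clock: 6.35
position: [534.2, -77.6, 0.7]
ee_rot: [-0.619, 0.785, -0.0, 0.001]
contact_force: [0.5, 0.6, -0.3]
gripper_width: 55.4
```

```bash
sed -i 's/>22)&dark/>12)\&dark/' tip.py; python3 tip.py side7;python3 go.py 533 -78 -4 166.5
```

```text
state [534.2 -77.6   0.8] 6.4
finger 1 bottom row 193 [(np.int64(266), [565.0, -74.0, 30.0]), (np.int64(267), [563.0, -76.0, 30.0])] minz 26.8 proj tip expect z+13 [267. 198.]
  inner/outer edges [([576.0, -82.0, 41.0], [547.0, -88.0, 44.0]), ([574.0, -80.0, 37.0], [549.0, -75.0, 45.0]), ([568.0, -75.0, 35.0], [561.0, -89.0, 29.0])]
finger -1 bottom row 206 [(np.int64(290), [523.0, -77.0, 12.0])] minz 12.4 proj tip expect z+13 [301. 210.]
  inner/outer edges [([521.0, -72.0, 34.0], [494.0, -72.0, 40.0]), ([509.0, -62.0, 37.0], [496.0, -69.0, 36.0]), ([509.0, -62.0, 31.0], [502.0, -68.0, 28.0])]
clk 6.4 pos [534.2 -77.6   0.8] yaw y 166.5 z [ 1.5e-03  3.0e-04 -1.0e+00] F [ 0.5  1.3 -0.4] w 55.6 j [ 0.16  0.49 -0.45 -0.   -0.63 -0.39]
shift tool mm [0.7  1.08 4.77] rotvec [-0.0014  0.0007 -0.    ]
```

View pics/side7c.png

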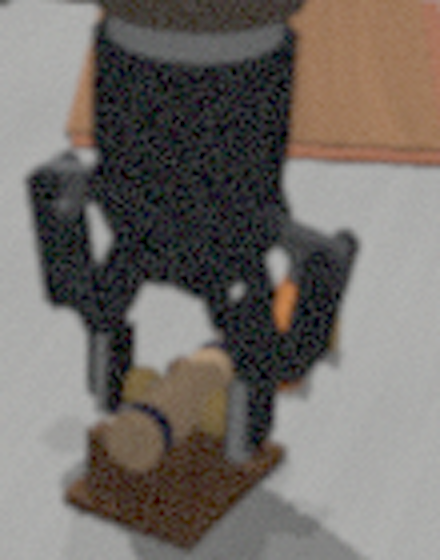

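Request:
drive_tool(moves=[[[0.65, 0.0005, 0.001, 0.003, 0, 0, 0], [0.65, 0, 0, 0.001, 0, 0, 0], [0.65, 0, 0, 0, 0, 0, 0], [0.3, 0, 0, 0, 0, 0, 0], [0.3, 0, 0, 0, 0, 0, 0], [0.3, 0, 0, 0, 0, 0, 0], [0.3, 0, 0, 0, 0, 0, 0], [0, 0, 0, 0, 0, 0, 0], [0, 0, 0, 0, 0, 0, 0], [0, 0, 0, 0, 0, 0, 0]]])

```text
clock: 7.4
position: [533.0, -77.9, -3.4]
ee_rot: [-0.619, 0.785, -0.0, 0.001]
contact_force: [-0.6, 0.6, 0.1]
gripper_width: 44.1
```

```bash
python3 tip.py side8 | tail -0;python3 go.py 533 -78 80 166.5
```

```text
clk 7.45 pos [532.9 -77.9  -3.4] yaw y 166.51 z [ 1.3e-03  2.0e-04 -1.0e+00] F [-0.5  0.3  1.1] w 44.1 j [ 0.16  0.49 -0.45 -0.   -0.62 -0.39]
shift tool mm [ 7.00e-02 -1.90e-01 -8.34e+01] rotvec [-0.0012  0.0005  0.0002]Exception ignored on flushing sys.stdout:
BrokenPipeError: [Errno 32] Broken pipe
```

View pics/side8c.png

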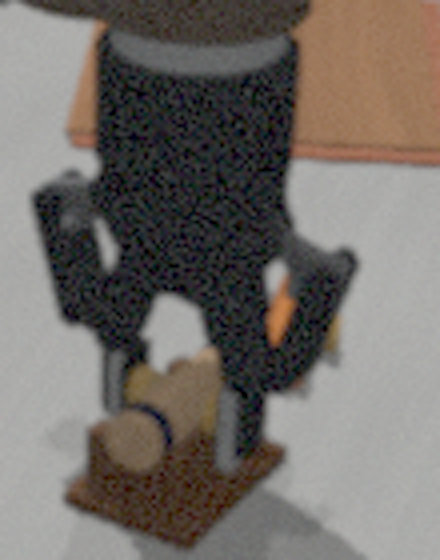

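Gripped at 44 mm, which is the cap width. Now I lift and let it swing.

Request:
drive_tool(moves=[[[0, 0, 0, -0.006, 0, 0, 0], [0, 0, 0, -0.01, 0, 0, 0], [0, 0, 0, -0.012, 0, 0, 0], [0, 0, 0, -0.014, 0, 0, 0], [0, 0, 0, -0.014, 0, 0, 0], [0, 0, 0, -0.014, 0, 0, 0], [0, 0, 0, -0.012, 0, 0, 0], [0, 0, 0, -0.01, 0, 0, 0], [0, 0, 0, 0, 0, 0, 0], [0, 0, 0, 0, 0, 0, 0], [0, 0, 0, 0, 0, 0, 0], [0, 0, 0, 0, 0, 0, 0], [0, 0, 0, 0, 0, 0, 0], [0, 0, 0, 0, 0, 0, 0], [0, 0, 0, 0, 0, 0, 0], [0, 0, 0, 0, 0, 0, 0], [0, 0, 0, 0, 0, 0, 0], [0, 0, 0, 0, 0, 0, 0]]])

```text
clock: 9.25
position: [530.3, -78.0, 95.3]
ee_rot: [-0.619, 0.786, 0.001, -0.001]
contact_force: [-0.2, 0.7, -1.9]
gripper_width: 44.2
```

```bash
python3 tip.py side9 >/dev/null;python3 go.py 465.7 101.5 90 166.5
```

```text
clk 9.3 pos [530.3 -78.   95.3] yaw y 166.42 z [-2.2e-03  9.0e-04 -1.0e+00] F [ 0.5 -0.6 -1.2] w 44.1 j [ 0.16  0.35 -0.36 -0.   -0.86 -0.39]
shift tool mm [-159.36  104.92    5.64] rotvec [ 0.0023  0.0003 -0.0013]
```

View pics/side9c.png

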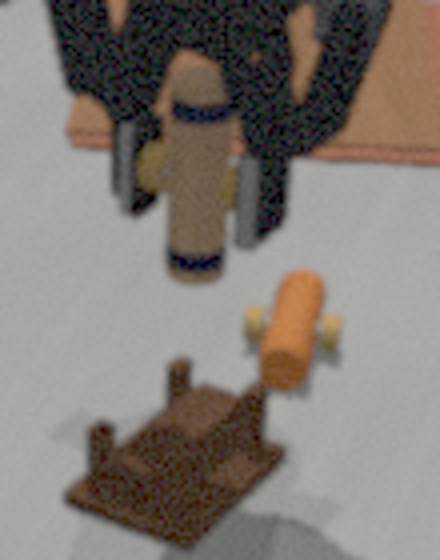

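The side view shows the barrel hanging upright between the pads (pixel ~(289,137)), its lower end at ~(289,160), and the cradle empty. I carry it smoothly over the cup.

Request:
drive_tool(moves=[[[0, -0.004, 0.003, 0, 0, 0, 0], [0, -0.008, 0.005, 0, 0, 0, 0], [0, -0.0136, 0.009, 0, 0, 0, 0], [0, -0.0136, 0.009, 0, 0, 0, 0], [0, -0.0136, 0.009, 0, 0, 0, 0], [0, -0.0136, 0.009, 0, 0, 0, 0], [0, -0.0136, 0.009, 0, 0, 0, 0], [0, -0.0136, 0.009, 0, 0, 0, 0], [0, -0.0136, 0.009, 0, 0, 0, 0], [0, -0.0136, 0.009, 0, 0, 0, 0], [0, -0.0136, 0.009, 0, 0, 0, 0], [0, -0.0136, 0.009, 0, 0, 0, 0], [0, -0.008, 0.005, 0, 0, 0, 0], [0, -0.004, 0.003, 0, 0, 0, 0], [0, 0, 0, 0, 0, 0, 0], [0, 0, 0, 0, 0, 0, 0], [0, 0, 0, 0, 0, 0, 0], [0, 0, 0, 0, 0, 0, 0], [0, 0, 0, 0, 0, 0, 0], [0, 0, 0, 0, 0, 0, 0]]])

```text
clock: 11.3
position: [458.7, 114.4, 97.1]
ee_rot: [-0.619, 0.785, 0.001, 0.001]
contact_force: [-0.4, 0.3, -1.6]
gripper_width: 44.1
```

```bash
python3 go.py 465.7 103.5 60 166.5
```

```text
clk 11.3 pos [458.7 114.4  97.1] yaw y 166.5 z [ 4.0e-04  2.6e-03 -1.0e+00] F [-0.4  0.3 -1.6] w 44.1 j [ 0.59  0.25 -0.51 -0.   -0.81 -0.82]
shift tool mm [ 9.08 -9.34 37.07] rotvec [0.0002 0.0026 0.    ]
```

Now I lower to state z≈60 (bob bottom about 63) and correct xy.

Request:
drive_tool(moves=[[[0, 0.002, -0.002, 0.004, 0, 0, 0], [0, 0.003, -0.003, 0.006, 0, 0.001, 0], [0, 0.002, -0.002, 0.008, 0, 0.001, 0], [0, 0.001, -0.001, 0.008, 0, 0, 0], [0, 0, 0, 0.006, 0, 0, 0], [0, 0, 0, 0.003, 0, 0, 0], [0, 0, 0, 0, 0, 0, 0], [0, 0, 0, 0, 0, 0, 0], [0, 0, 0, 0, 0, 0, 0], [0, 0, 0, 0, 0, 0, 0], [0, 0, 0, 0, 0, 0, 0], [0, 0, 0, 0, 0, 0, 0]]])

```text
clock: 12.5
position: [465.4, 103.7, 58.7]
ee_rot: [-0.619, 0.785, 0.0, -0.0]
contact_force: [0.2, -0.6, -1.2]
gripper_width: 44.1
```

```bash
python3 go.py 465.7 103.5 10 166.5
python3 - <<'E'
from h import *
im,d=snap('side','side10'); im2,d2=snap('top','top10')
o=cv2.resize(im[160:330,210:370],None,fx=3.5,fy=3.5,interpolation=2);cv2.imwrite('pics/side10c.png',np.clip((o[:,:,::-1]/255.)**.6*255,0,255).astype(np.uint8))
s=arm.read_state()['position']
print('axis',proj('side',[465.7,102.5,12]),'pin',proj('side',s+[0,-1,43.4]),'bot',proj('side',s+[0,-1,3.4]))
E
```

```text
clk 12.5 pos [465.4 103.7  58.7] yaw y 166.48 z [-4.e-04  2.e-04 -1.e+00] F [ 0.2 -0.6 -1.2] w 44.1 j [ 0.56  0.31 -0.55 -0.   -0.71 -0.8 ]
shift tool mm [ 0.14 -0.39 48.7 ] rotvec [ 0.0004  0.0001 -0.0004]
axis [291.83131563 284.98479801] pin [295.34974655 230.02445389] bot [293.80372853 255.71600956]
```

View pics/side10c.png

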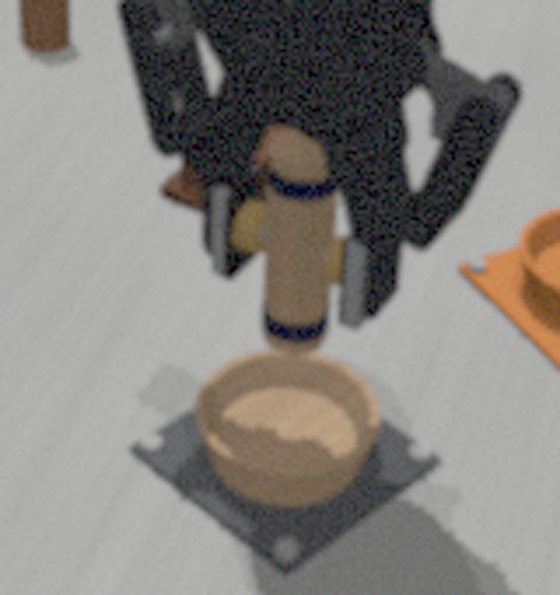

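View pics/top10.png

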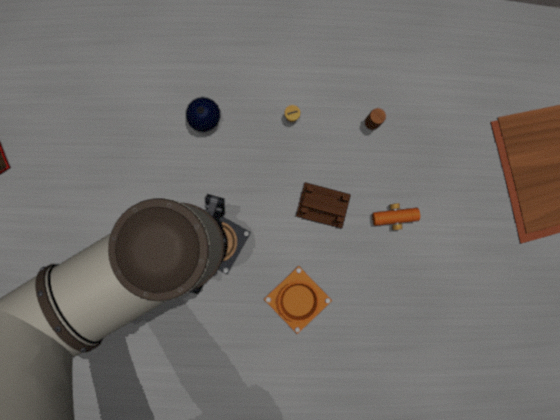

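The side view shows the barrel upright with its bottom at about (294,257), on the cup axis, matching the prediction. Now I lower it gently.

Request:
drive_tool(moves=[[[0, 0, 0, 0.003, 0, 0, 0], [0, 0, 0, 0.005, 0, 0, 0], [0, 0, 0, 0.006, 0, 0, 0], [0, 0, 0, 0.006, 0, 0, 0], [0, 0, 0, 0.006, 0, 0, 0], [0, 0, 0, 0.005, 0, 0, 0], [0, 0, 0, 0.004, 0, 0, 0], [0, 0, 0, 0.003, 0, 0, 0], [0, 0, 0, 0.001, 0, 0, 0], [0, 0, 0, 0, 0, 0, 0], [0, 0, 0, 0, 0, 0, 0], [0, 0, 0, 0, 0, 0, 0], [0, 0, 0, 0, 0, 0, 0]]])

```text
clock: 13.9
position: [465.4, 103.7, 15.9]
ee_rot: [-0.619, 0.785, 0.0, -0.0]
contact_force: [0.2, -0.0, -2.3]
gripper_width: 44.0
```

```bash
python3 go.py 465.7 103.5 8.6 166.5
python3 - <<'E'
from h import *
im,d=snap('side','side11')
o=cv2.resize(im[160:330,210:370],None,fx=3.5,fy=3.5,interpolation=2);cv2.imwrite('pics/side11c.png',np.clip((o[:,:,::-1]/255.)**.6*255,0,255).astype(np.uint8))
E
```

```text
clk 13.9 pos [465.4 103.7  15.9] yaw y 166.48 z [-8.e-04 -2.e-04 -1.e+00] F [ 0.2 -0.  -2.3] w 44.0 j [ 0.56  0.39 -0.59 -0.   -0.6  -0.8 ]
shift tool mm [ 0.13 -0.3   7.29] rotvec [ 0.0007 -0.0003 -0.0003]
```

View pics/side11c.png

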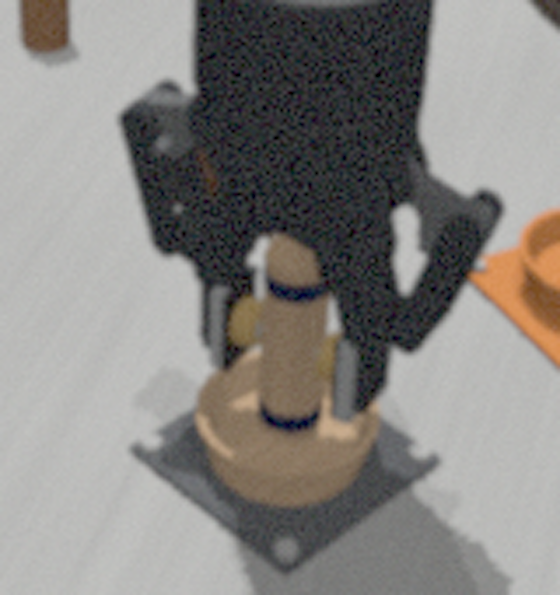

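Request:
drive_tool(moves=[[[0, 0, 0, 0.001, 0, 0, 0], [0, 0, 0, 0.001, 0, 0, 0], [0, 0, 0, 0.001, 0, 0, 0], [0, 0, 0, 0.001, 0, 0, 0], [0, 0, 0, 0.001, 0, 0, 0], [0, 0, 0, 0, 0, 0, 0], [0, 0, 0, 0, 0, 0, 0]]])

```text
clock: 14.65
position: [465.5, 103.7, 10.6]
ee_rot: [-0.619, 0.785, 0.0, -0.0]
contact_force: [-0.5, 0.5, -1.3]
gripper_width: 44.0
```

Request:
drive_tool(moves=[[[0, 0, 0, 0.0007, 0, 0, 0], [0, 0, 0, 0.0007, 0, 0, 0], [0, 0, 0, 0, 0, 0, 0]]])

```text
clock: 14.95
position: [465.6, 103.8, 9.1]
ee_rot: [-0.619, 0.785, 0.0, -0.0]
contact_force: [-0.2, -0.2, -2.2]
gripper_width: 44.0
```

Request:
drive_tool(moves=[[[0, 0, 0, 0.0005, 0, 0, 0], [0, 0, 0, 0.0005, 0, 0, 0], [0, 0, 0, 0, 0, 0, 0]]])

```text
clock: 15.25
position: [465.8, 103.9, 8.7]
ee_rot: [-0.619, 0.785, 0.0, 0.0]
contact_force: [-0.3, -0.2, -2.4]
gripper_width: 43.5
```

Request:
drive_tool(moves=[[[0, 0, 0, 0.0007, 0, 0, 0], [0, 0, 0, 0.0005, 0, 0, 0], [0, 0, 0, 0, 0, 0, 0]]])

```text
clock: 15.55
position: [465.9, 103.9, 8.7]
ee_rot: [-0.619, 0.785, -0.0, 0.0]
contact_force: [-0.0, 1.0, -1.5]
gripper_width: 44.1
```

Request:
drive_tool(moves=[[[0, 0, 0, 0.0007, 0, 0, 0], [0, 0, 0, 0.0005, 0, 0, 0], [0, 0, 0, 0, 0, 0, 0]]])

```text
clock: 15.85
position: [466.0, 103.9, 8.6]
ee_rot: [-0.62, 0.785, -0.0, 0.0]
contact_force: [-0.3, 0.2, -0.3]
gripper_width: 44.0
```

Request:
drive_tool(moves=[[[0, 0, 0, 0.001, 0, 0, 0], [0, 0, 0, 0.001, 0, 0, 0], [0, 0, 0, 0, 0, 0, 0]]])

```text
clock: 16.15
position: [466.2, 104.0, 8.7]
ee_rot: [-0.62, 0.785, -0.001, 0.001]
contact_force: [0.9, -0.8, -1.4]
gripper_width: 43.8
```

Run:
```python
from h import *
s=arm.read_state();print(s['position'],s['contact_force'])
im,d=snap('side','side12')
o=cv2.resize(im[160:330,210:370],None,fx=3.5,fy=3.5,interpolation=2);cv2.imwrite('pics/side12c.png',np.clip((o[:,:,::-1]/255.)**.6*255,0,255).astype(np.uint8))
```

```text
[466.24232033 103.98002305   8.69249237] [ 0.90351091 -0.8172325  -1.38818112]
```

View pics/side12c.png

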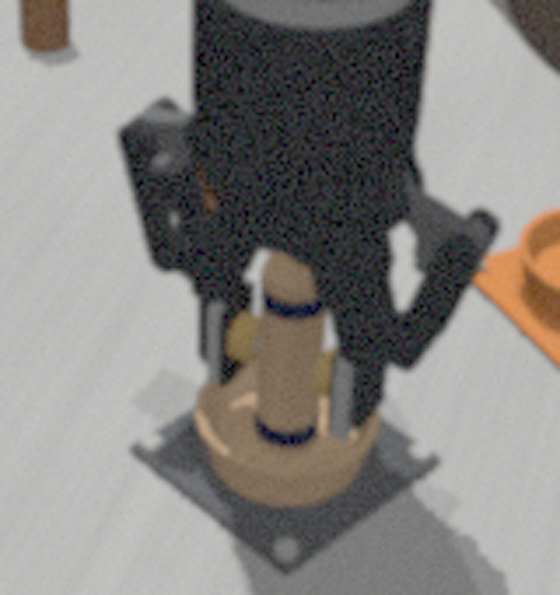

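Descent has stalled at z=8.7, which is the predicted floor-contact height (pin 52), and the barrel bottom sits on the floor centre at (292,286). I release slowly.

Request:
drive_tool(moves=[[[0.5, 0, 0, 0, 0, 0, 0], [0.53, 0, 0, 0, 0, 0, 0], [0.55, 0, 0, 0, 0, 0, 0], [0.58, 0, 0, 0, 0, 0, 0], [0.62, 0, 0, 0, 0, 0, 0], [0.68, 0, 0, 0, 0, 0, 0], [0.75, 0, 0, 0, 0, 0, 0], [0.82, 0, 0, 0, 0, 0, 0], [0.9, 0, 0, 0, 0, 0, 0], [0.95, 0, 0, 0, 0, 0, 0], [0.95, 0, 0, 0, 0, 0, 0], [0.95, 0, 0, 0, 0, 0, 0]]])

```text
clock: 17.4
position: [467.0, 104.2, 7.6]
ee_rot: [-0.62, 0.785, -0.001, 0.001]
contact_force: [-0.0, 0.4, 0.2]
gripper_width: 81.4
```

Run:
```python
from h import *
s=arm.read_state();print(s['position'],s['contact_force'],s['ee_rot'])
im,d=snap('side','side13')
o=cv2.resize(im[160:330,210:370],None,fx=3.5,fy=3.5,interpolation=2);cv2.imwrite('pics/side13c.png',np.clip((o[:,:,::-1]/255.)**.6*255,0,255).astype(np.uint8))
```

```text
[466.99663075 104.21933311   7.61260238] [-0.02321465  0.44553768  0.19678257] [-0.62010624  0.78451702 -0.00079378  0.00082135]
```

View pics/side13c.png

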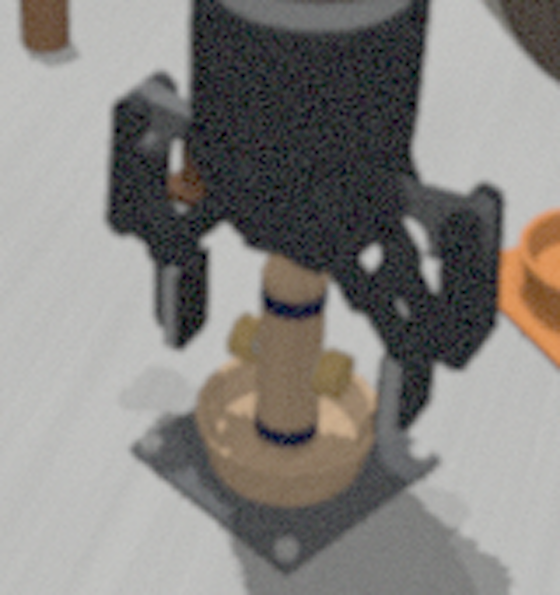

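It stands on its own. Now I retreat straight up.

Request:
drive_tool(moves=[[[0.95, 0, 0, -0.004, 0, 0, 0], [0.95, 0, 0, -0.008, 0, 0, 0], [0.95, 0, 0, -0.014, 0, 0, 0], [0.95, 0, 0, -0.018, 0, 0, 0], [0.95, 0, 0, -0.02, 0, 0, 0], [0.95, 0, 0, -0.02, 0, 0, 0], [0.95, 0, 0, -0.02, 0, 0, 0], [0.95, 0, 0, -0.02, 0, 0, 0], [0.95, 0, 0, -0.02, 0, 0, 0], [0.95, 0, 0, -0.014, 0, 0, 0], [0.95, 0, 0, -0.008, 0, 0, 0], [0.95, 0, 0, 0, 0, 0, 0], [0.95, 0, 0, 0, 0, 0, 0], [0.95, 0, 0, 0, 0, 0, 0], [0.95, 0, 0, 0, 0, 0, 0], [0.95, 0, 0, 0, 0, 0, 0]]])

```text
clock: 19.05
position: [464.4, 103.0, 185.0]
ee_rot: [-0.62, 0.785, -0.001, 0.001]
contact_force: [-1.0, -0.3, -1.0]
gripper_width: 81.0
```

Run:
```python
from h import *
im,d=snap('side','side14'); snap('top','top14')
m=[(u,v) for u,v in ((292,230),(292,234))]
for u in (288,291,294):
  print([bydepth('side',u,v,d[v,u]).round(0).tolist() for v in (238,250,262,274,284)])
a=np.load('pics/top0.npz')['im'].astype(int);b=np.load('pics/top14.npz')['im'].astype(int)
for n,(u,v) in dict(ball=(203,114),plug=(292,113)).items(): print(n,np.abs(a-b)[v-22:v+22,u-22:u+22].mean())
```

```text
[[472.0, 109.0, 92.0], [470.0, 114.0, 78.0], [469.0, 114.0, 59.0], [469.0, 113.0, 39.0], [468.0, 114.0, 24.0]]
[[469.0, 109.0, 94.0], [466.0, 114.0, 79.0], [465.0, 115.0, 62.0], [465.0, 114.0, 41.0], [464.0, 113.0, 24.0]]
[[465.0, 107.0, 93.0], [462.0, 115.0, 81.0], [462.0, 113.0, 61.0], [461.0, 112.0, 41.0], [461.0, 111.0, 23.0]]
ball 10.28081955922865
plug 14.967803030303031
```

View pics/side14.png

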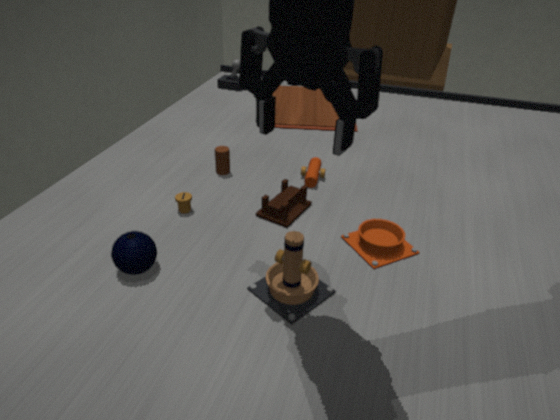

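```bash
python3 -c "
from bench import arm
print(arm.job_done())"
```

```text
the job is handed in; nothing more can be done
None
```

The bob is standing upright in the beech sara cup, and I handed the job in after about 19 s on the robot's clock.

**What I did:** I gripped the bob by its two brass caps (fingers stopped at 44 mm) and lifted it about 99 mm off the cradle. It swung upright on its own, so the lower end is the heavy one. I carried it over the cup and lowered it in millimetre steps until the descent stalled at the predicted floor height. Then I opened the fingers slowly and backed straight up about 180 mm.

**Last checks:**
- **Bob:** the side view shows it vertical, with its axis at about (466, 102) mm against the cup axis at (465.7, 102.5). Its top is about 93 mm up, where 92 was expected.
- **Bystanders:** the ball and plug are at the same pixels as before in the side view. A raw pixel difference around each in the top view was not zero (10 and 15 grey levels). I put that down to noise and lighting and did not check further.

**Disagreements:**
- **Tool height:** the side camera consistently showed the gripper about 22 mm higher than the reported TCP height and the stated tool sizes imply. I set the grasp height by the camera, and the grip and the floor contact agreed with it.
- **Floor contact:** the wrist force was too noisy to show contact clearly, so I judged it by the stalled descent and the pictures.

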